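# Put the rinsed mould plate away in the graded rack

### The arm

A 6-joint arm with a two-finger parallel gripper is mounted at the origin on the work surface. World frame = base frame: x ahead of the robot, y to its left, z up, the work surface at z = 0. Lengths are in m, angles in rad, forces in N, time in s.
With the tool pointing down it reaches from about 0.225 to 0.875 m from the base axis. Payload 3.4 kg.
Tool frame: the origin (TCP) lies on the centre line of the jaws, within the pads' length; the fingertips stand 17 mm ahead of it and the grasp point (between the pads) lies 2 mm behind it (nose_length is the distance from the TCP to the fingertips, in m); z points along the fingers, y is the line along which they close (so a half turn about z gives the same grasp; the last joint's range is limited). The gripper opens to 85 mm and grips with 20 to 120 N. Pads are 22 mm wide; open, the fingers measure 114 mm over their backs; the gripper's body (76 mm by 85 mm) begins 54 mm behind the grasp point. The pads swing forward as they close: fully open they stand 13 mm farther back than shut.
Start: joints at [-1.331, 0.276, 1.505, -0, 1.361, -0.121], TCP at [0.203, -0.538, 0.248] pointing down, gripper open.
Joint ranges: [-2.89, 2.89], [-0.75, 2.08], [0.22, 2.7], [-1.18, 4.32], [0.11, 2.71], [-2.7, 2.7]. Speed limits (rad/s): [2.57, 2.57, 3.14, 3.14, 3.14, 3.14].

### API

Orientations are given as a unit quaternion [w, x, y, z].
In Python, from rig import get_state, get_image, sign_off, find_in, place_of, nose_length gives the robot as it stands.
- The arm moves only by the tool apply_moves, never from a script. Its argument "deltas" is one flat list of numbers, 5 for each row, row after row: the finger opening in mm, from 0 to 85.4, then the shift along the tool's x, y, z in mm, then the turn about the tool's z in degrees. A call has 1 to 12 rows; each row is the pose to reach, as a shift and turn from the pose commanded when the call began, along the tool's axes at that moment; what a row does not reach only later rows make up. A row lasts 1/12 s, in which the tool goes at most 41.7 mm and 7.16 degrees, less where a joint would pass 70% of its speed; a pose out of reach is approached as far as the arm can. A call with a gripper value outside its range is refused whole. The fingers move at their own pace and stop on an object; "squeeze" is the grip in N (left out, the last holds). Time passes only in rows, so rows that repeat a pose let the fingers close. It gives the time, the measured TCP pose, the force, the opening and the grip force at its end, in the units of the state.
- get_state(): the state, without advancing time (a new reading comes with each control period).
- get_image(name): name is "scene" or "side" or "wrist"; returns a dict with "frame" (420x560x3 uint8, red, green, blue), "K" (3x3 intrinsics, pixels), "k1" (the pictures are not rectified: a ray, as slopes to the right and down, at radius r is drawn at 1 + k1 r^2 times it, then the intrinsics apply), "position" and "orientation" of the camera in the world. Camera axes: x right, y down, z forward; pixel columns grow to the right and rows downward; lengths in m; the calibration is good to about 2 mm. A picture is of the moment at which its call begins. There is no depth.
- sign_off(): hands the job in; it is judged then, once.
Trained networks look in a picture, given as the dict that the camera call returned (one of the last four; its "shot" number tells which), for a name from the list of things; names that differ only in an ending like _2 or _b are one class to them, and where a whole thing is asked for, a point or a joint stands for the part that bears it (a point fixed in the world has none). Each returns a list of dicts, best first, with "score" (0 to 1); they miss things now and then, are a little off and sometimes report something else, mostly with a low value. They report only what shows in the picture. A call takes as long as a camera call. They do not tell look-alikes from the thing itself.
- find_in(query, picture): "point" ([column, row] in pixels, amid what is visible of it).
- place_of(query, picture): "point" ([column, row] in pixels: a listed point, or the origin of a listed thing).
The state is a dict: "clock": time; "qpos": joint angles; "qd": joint speeds; "effort": joint torques, N m; "position": TCP position; "ee_rot": TCP orientation; "contact_force": force on the tool from outside, world axes, zero at the start; "moment": the same for the moment, N m; "width": finger opening in m; "gripper_force": force on a finger pad.
Only numpy, scipy, OpenCV 4.12 (cv2) and the standard library are available. Lean on these libraries where they do the work, as an engineer would, in place of code of your own. Each camera call takes 0.05 s, during which the arm holds its last target. There are 200 camera calls.

### The job

Take the mould plate that hangs above the drip tray and put it away in the graded rack: start at the narrowest slot and work up slot by slot, setting the plate's lower edge lightly on each, until the first slot lets it in. Lower it there gently, never forced or dropped, until it stands fully home on the slot's floor, about centred along the slot, and let go. Leave the two other plates hanging and do not disturb the beaker, the bottle and the jar.

Things in the scene. Friction and masses are not known exactly. Their poses are not given: they have to be found in the camera images.
- rack: fixed rack, white fins on a grey base, 124 (x) x 160 (y) x 54 mm high; origin: centre of underside. Six fins 12 mm thick, 120 mm long run along x; between them five slots 6, 11, 16, 21, 26 mm wide, in this order from -y to +y, open on top and at the ends. Slot floor at z = 8 mm; fins are straight up to z = 48 mm, then taper at 45 degrees on both sides to a ridge at z = 54 mm
- slot_0 (a point): mid-point of the floor of the 6 mm wide slot (rack frame: x 0, y -61, z 8 mm); axes as the rack; the rack's narrowest slot, too narrow for all plates
- slot_1 (a point): mid-point of the floor of the 11 mm wide slot (rack frame: x 0, y -40.5, z 8 mm); axes as the rack; a plate too thick for a slot stops in the tapered mouth, underside 48 to 57 mm above the table
- slot_2 (a point): mid-point of the floor of the 16 mm wide slot (rack frame: x 0, y -15, z 8 mm); axes as the rack; each plate has 2.5 mm of play in the first slot that takes it and is at least 2.5 mm too thick for the ones before
- slot_3 (a point): mid-point of the floor of the 21 mm wide slot (rack frame: x 0, y 15.5, z 8 mm); axes as the rack
- slot_4 (a point): mid-point of the floor of the 26 mm wide slot (rack frame: x 0, y 51, z 8 mm); axes as the rack; the widest slot
- stand: fixed steel stand, 130 (x) x 236 (y) x 110 mm high; origin: centre of underside. Two rails along y at x = -57 and 57 mm, 16 mm wide, top at z = 100 mm, carry pairs of notches (cheeks 10 mm high, 23.6 mm apart) at y = -85, 0 and 85 mm. A plate hangs in each pair by its bar ends, its x along the stand's x, off centre by up to 2 mm
- drip_tray: fixed shallow steel tray with a raised rim, 90 x 66 x 20 mm, on the table under one of the three places of the stand (which one varies); flat black 4 mm rubber mats lie under the other two. Origin: centre of its underside
- plate_1: loose aluminium mould plate, upright, 90 mm wide (x), 75 mm high (z); thickness (y) 8.5, 13.5 or 18.5 mm: the three plates have one each, which is which is not told: find it by trying. On top a black grip bar, the same on all: 130 mm along x, 20 mm thick, 24 mm high (z 75 to 99 mm). Origin: centre of the underside, as it hangs 25 mm above the table. 0.2 to 0.5 kg. Places in the stand vary
- plate_2: second mould plate: as plate_1 but of another thickness. A plate is taken by the middle of its bar, across the 20 mm, and lifted straight up out of the stand's notches; only the one above the drip tray is to be put away
- plate_3: third mould plate: as plate_1 but of another thickness
- beaker: bystander: loose glass beaker, 84 mm across, 110 mm high, origin at the centre of its underside; a fixed hotplate stirrer, 93 mm high, stands beyond it, at x above 0.73 m, near y = 0
- wash_bottle: bystander: loose plastic bottle, 64 mm across, 160 mm high, origin at the centre of its underside
- cream_jar: bystander: loose amber glass jar, 68 mm across, 55 mm high, origin at the centre of its underside
Things that resemble listed ones, but are neither listed nor needed, are in the scene too. What is shaped like the plate_2 but red is not meant.

How it is judged:
By the outcome, as a careful person would: the job done as asked, in the order asked, and still so for the second after the job is handed in, with the robot touching nothing.
It also fails if it takes over 51 s, if anything falls off the work surface, if the arm or the gripper's body presses on something with over 40 N, if the wrist force passes 120 N, or if a joint passes its speed limit or range.

## Working session

There is one attempt and no reset: what is moved stays moved. The work goes in short steps, Python scripts to look and compute and a tool call to move; the robot and the scene stay as the last step left them, time stands still between calls to the robot, and variables do not carry over. Pictures are saved under pics/ and viewed, at most 10 in all, crops included, and the job is handed in when it is done.

Besides the shell and the picture viewer there is one more tool, called after "Request:" as a command line: name --argument value ..., lists and objects as JSON in quotes. apply_moves: Moves the arm, as the interface text tells. Its arguments: {"type":"object","properties":{"deltas":{"type":"array"},"squeeze":{"type":"number"}},"required":["deltas"]}

```bash
mkdir -p pics
cat > h.py <<'E'
import numpy as np, cv2
from scipy.spatial.transform import Rotation as R
from rig import *
def rot(q): return R.from_quat([q[1],q[2],q[3],q[0]]).as_matrix()
def ray(p,uv):
    K=np.array(p['K']); d=np.array([(uv[0]-K[0,2])/K[0,0],(uv[1]-K[1,2])/K[1,1]])
    u=d.copy()
    for _ in range(20): u=d/(1+p['k1']*(u@u))
    return np.array(p['position']),rot(p['orientation'])@np.array([u[0],u[1],1])
def at(p,uv,z):
    o,d=ray(p,uv); return o+d*(z-o[2])/d[2]
def proj(p,X):
    K=np.array(p['K']); c=rot(p['orientation']).T@(np.array(X)-p['position']); u=c[:2]/c[2]
    u=u*(1+p['k1']*(u@u)); return np.array([K[0,0]*u[0]+K[0,2],K[1,1]*u[1]+K[1,2]])
def shot(n,f=None):
    p=get_image(n)
    if f: cv2.imwrite(f'pics/{f}.png',p['frame'][:,:,::-1])
    return p
E
python3 - <<'E'
from h import *
s=get_state();print(s['clock'],s['position'],s['ee_rot'],nose_length)
fr=[]
for n in ['scene','side']:
    p=shot(n);fr.append(p['frame'])
    print(n,np.round(p['position'],3))
    for q,z in [('rack',0),('slot_0',.008),('slot_4',.008),('stand',0),('drip_tray',0),('plate_1',.025),('beaker',0),('wash_bottle',0),('cream_jar',0)]:
        for d in place_of(q,p)[:5]:
            if d['score']>.2: print(q,round(d['score'],2),np.round(d['point']),np.round(at(p,d['point'],z),3))
cv2.imwrite('pics/a.png',fr[0][:,:,::-1]);cv2.imwrite('pics/b.png',fr[1][:,:,::-1])
E
```

```text
0.0 [ 0.20286969 -0.53750056  0.24743   ] [-9.14812924e-04  9.83771177e-01  1.79425284e-01 -4.91450530e-05] 0.017
scene [0.9   0.248 0.812]
rack 0.72 [278. 181.] [ 0.534 -0.227  0.   ]
slot_0 0.97 [274. 182.] [ 0.548 -0.227  0.008]
slot_0 0.94 [268. 175.] [ 0.545 -0.253  0.008]
slot_0 0.93 [262. 172.] [ 0.55  -0.273  0.008]
slot_0 0.71 [287. 185.] [ 0.527 -0.199  0.008]
slot_4 0.97 [274. 182.] [ 0.548 -0.227  0.008]
slot_4 0.94 [268. 175.] [ 0.545 -0.253  0.008]
slot_4 0.93 [262. 172.] [ 0.55  -0.273  0.008]
slot_4 0.71 [287. 185.] [ 0.527 -0.199  0.008]
stand 0.93 [428. 302.] [0.49  0.238 0.   ]
drip_tray 0.94 [399. 272.] [0.486 0.147 0.   ]
plate_1 0.85 [402. 270.] [0.488 0.151 0.025]
plate_1 0.84 [351. 241.] [0.525 0.026 0.025]
plate_1 0.74 [458. 325.] [0.493 0.313 0.025]
plate_1 0.24 [276. 179.] [ 0.545 -0.22   0.025]
beaker 0.74 [352. 383.] [0.735 0.247 0.   ]
wash_bottle 0.65 [212. 224.] [ 0.737 -0.233  0.   ]
cream_jar 0.91 [217. 129.] [ 0.548 -0.485  0.   ]
side [0.251 0.518 0.775]
slot_0 0.86 [340. 198.] [ 0.532 -0.232  0.008]
slot_0 0.84 [338. 207.] [ 0.521 -0.199  0.008]
s
[... 231 characters left out ...]
slot_4 0.74 [269. 173.] [ 0.738 -0.221  0.008]
slot_4 0.73 [275. 316.] [0.493 0.142 0.008]
slot_4 0.66 [337. 191.] [ 0.548 -0.252  0.008]
stand 0.82 [251. 357.] [0.487 0.238 0.   ]
drip_tray 0.56 [276. 319.] [0.489 0.144 0.   ]
drip_tray 0.32 [269. 175.] [ 0.738 -0.221  0.   ]
drip_tray 0.26 [340. 200.] [ 0.53  -0.235  0.   ]
plate_1 0.96 [296. 269.] [0.509 0.03  0.025]
plate_1 0.94 [254. 348.] [0.484 0.229 0.025]
plate_1 0.75 [222. 389.] [0.488 0.324 0.025]
beaker 0.81 [149. 300.] [0.741 0.247 0.   ]
beaker 0.36 [339. 204.] [ 0.526 -0.219  0.   ]
wash_bottle 0.76 [269. 173.] [ 0.742 -0.227  0.   ]
cream_jar 0.6 [376. 151.] [ 0.531 -0.476  0.   ]
cream_jar 0.4 [274. 317.] [0.496 0.141 0.   ]
```

View pics/a.png

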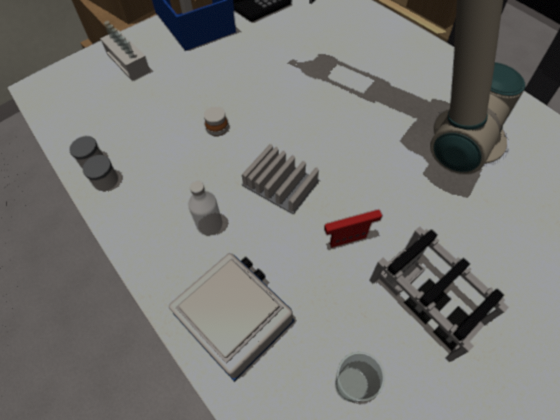

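View pics/b.png

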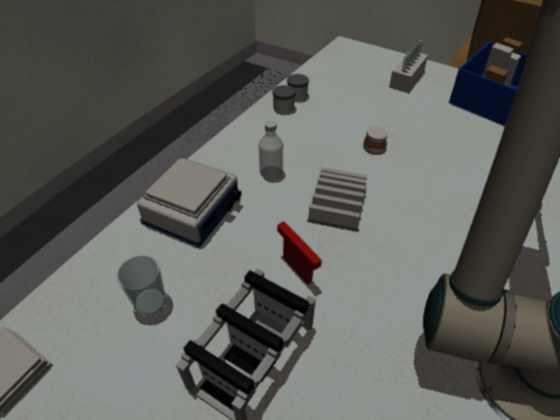

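The scene view shows the stand at about (435,290), with dark mats under its middle and far places, so the tray is under the −y place (about 400,272). The red look-alike stands near (352,230), the rack at (280,178) and the bottle at (206,210). The side view agrees. Next I look down on the rack from above.

Request:
apply_moves --deltas '[85,35,-16,-7,7,85,70,-33,-15,14,85,106,-50,-22,20.7,85,141,-66,-30,20.7,85,176,-83,-37,20.7,85,211,-100,-44,20.7,85,246,-116,-52,20.7,85,281,-133,-59,20.7,85,316,-150,-66,20.7,85,352,-166,-73,20.7,85,387,-183,-80,20.7,85,387,-183,-80,20.7]'

```text
clock: 2.0
position: [0.5053, -0.2251, 0.3297]
ee_rot: [-0.001, 1.0, 0.003, 0.003]
contact_force: [-0.2, 0.3, 0.6]
width: 0.0848
gripper_force: 0.0
```

Run:
```python
from h import *
s=get_state();print(s['clock'],s['position'],s['ee_rot'],s['contact_force'])
p=shot('wrist','c');print(p['position'],p['K'][0])
for q,z in [('rack',0),('slot_0',.008),('stand',0),('plate_1',.025)]:
    for d in place_of(q,p)[:5]:
        if d['score']>.2: print(q,round(d['score'],2),np.round(d['point']),np.round(at(p,d['point'],z),3))
```

```text
2.0 [ 0.50529421 -0.22512393  0.32968646] [-0.00117034  0.99998965  0.00321471  0.00299826] [-0.23827517  0.34546295  0.64963815]
[ 0.58183954 -0.22449913  0.4552852 ] [341.64162552   0.         278.74112436]
rack 0.76 [276. 144.] [ 0.532 -0.219  0.   ]
slot_0 0.94 [284. 144.] [ 0.534 -0.23   0.008]
slot_0 0.94 [239. 155.] [ 0.519 -0.171  0.008]
slot_0 0.93 [306. 140.] [ 0.54  -0.259  0.008]
slot_0 0.88 [263. 150.] [ 0.526 -0.202  0.008]
slot_0 0.59 [322. 130.] [ 0.551 -0.278  0.008]
plate_1 0.7 [100. 157.] [0.519 0.003 0.025]
plate_1 0.7 [  7. 178.] [0.49  0.13  0.025]
```

View pics/c.png

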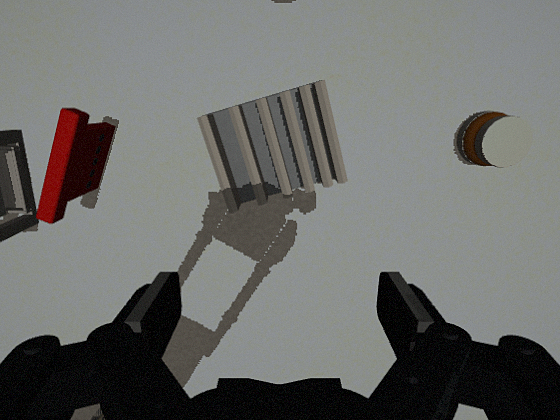

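The wrist view shows the rack at about (270,145), turned some 15°, with its narrow slots on the right (−y). Red look-alike at (70,165), jar at (497,140), stand edge at far left. Next I fit the rack pose on its fin edges.

```bash
cat >> h.py <<'E'
from scipy.optimize import minimize
from scipy.ndimage import map_coordinates
FY=[]; y=-80
for w in [6,11,16,21,26,0]: FY.append(y); y+=12+w
t=np.linspace(-58,58,60)
PTS=np.array([[a,y+o,48] for y in FY for o in (0,12) for a in t]+[[e,y+b,48] for y in FY for e in(-60,60) for b in np.linspace(1,11,8)])*1e-3
def place(q,P): return np.c_[P[:,:2]@np.array([[np.cos(q[2]),np.sin(q[2])],[-np.sin(q[2]),np.cos(q[2])]])+q[:2],P[:,2]]
def grad(p):
    g=cv2.GaussianBlur(cv2.cvtColor(p['frame'],cv2.COLOR_RGB2GRAY).astype(float),(0,0),1.2)
    return np.hypot(cv2.Sobel(g,-1,1,0),cv2.Sobel(g,-1,0,1))
def fit(p,q0,P=PTS):
    G=grad(p)
    def c(q):
        uv=np.array([proj(p,X) for X in place(q,P)]); return -map_coordinates(G,[uv[:,1],uv[:,0]],order=1).mean()
    best=None
    for dx in(-.006,0,.006):
     for dy in(-.005,-.0025,0,.0025,.005):
      for a in(-.04,0,.04):
        q=np.array(q0)+[dx,dy,a]; v=c(q)
        if best is None or v<best[0]: best=(v,q)
    r=minimize(c,best[1],method='Nelder-Mead',options=dict(initial_simplex=best[1]+np.array([[0,0,0],[.002,0,0],[0,.002,0],[0,0,.015]]),xatol=1e-5,fatol=1e-3,maxiter=150))
    return r.x,r.fun
E
python3 - <<'E'
from h import *
S=np.array([[.551,-.278],[.540,-.259],[.534,-.230],[.526,-.202],[.519,-.171]]);Y=np.array([-61,-40.5,-15,15.5,51])*1e-3
d=np.polyfit(Y,S,1);q0=[*d[1],np.arctan2(-d[0][0],d[0][1])];print(q0)
p=shot('wrist');q,f=fit(p,q0);print('wrist',q,np.degrees(q[2]),f)
im=cv2.resize(p['frame'][60:230,170:370,::-1],None,fx=4,fy=4,interpolation=cv2.INTER_CUBIC)[:600]
im=im.copy()
for X in place(q,PTS): 
    u=(proj(p,X)-[170,60])*4+1.5; cv2.circle(im,tuple(int(v) for v in u),1,(0,0,255),-1)
cv2.imwrite('pics/d.png',im)
for n in('scene','side'):
    p=shot(n);q2,f=fit(p,q);print(n,q2,np.degrees(q2[2]),f)
E
```

```text
[np.float64(0.531263954588458), np.float64(-0.2183557237464523), np.float64(0.2764329737656412)]
wrist [ 0.53029271 -0.21340257  0.2804951 ] 16.071185172614864 -102.83876212001555
scene [ 0.53209001 -0.2146103   0.28609859] 16.392241967194785 -101.19746885698689
side [ 0.52709887 -0.21428749  0.28042007] 16.066886397715173 -95.20906330619282
```

View pics/d.png

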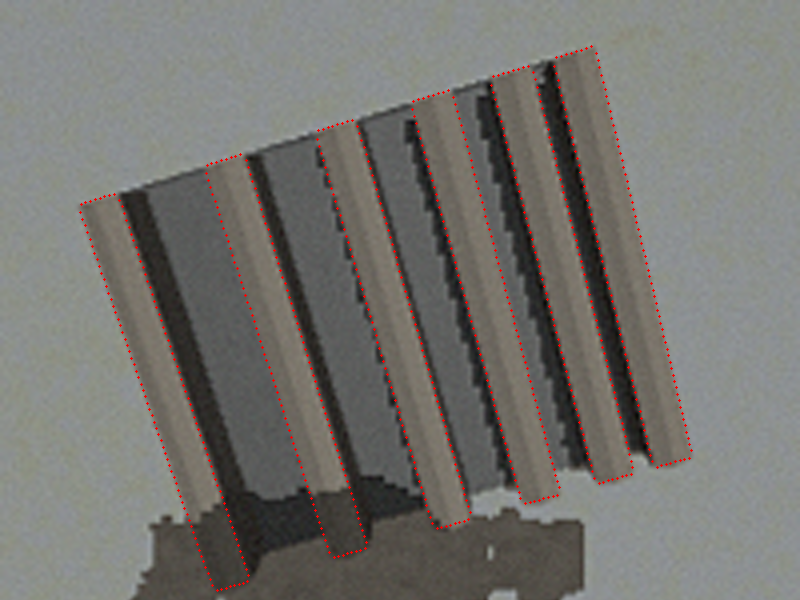

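The fit follows every fin edge (crop corners at about (80,205) and (690,458)), and the three cameras agree: rack at (0.530, −0.214), yaw 16.1°. Next I go to the stand.

Request:
apply_moves --deltas '[85,-4,-37,0,0,85,-7,-75,0,0,85,-10,-112,0,0,85,-14,-150,0,0,85,-17,-187,0,0,85,-21,-225,0,0,85,-24,-262,0,0,85,-28,-300,0,0,85,-31,-337,0,0,85,-35,-370,0,0,85,-35,-370,0,0,85,-35,-370,0,0]'

```text
clock: 3.4
position: [0.4653, 0.1404, 0.3282]
ee_rot: [0.0, 1.0, 0.001, 0.0]
contact_force: [-0.1, -0.7, 0.2]
width: 0.0849
gripper_force: 0.0
```

Run:
```python
from h import *
s=get_state();print(s['clock'],s['position'],s['ee_rot'])
p=shot('wrist','e');print(p['position'])
for q,z in [('drip_tray',0),('stand',0),('plate_1',.025)]:
    for d in place_of(q,p)[:5]:
        if d['score']>.2: print(q,round(d['score'],2),np.round(d['point']),np.round(at(p,d['point'],z),3))
s=get_state();print(s['clock'],s['position'],s['ee_rot'])
```

```text
3.4 [0.46528866 0.1403765  0.32824728] [2.85476871e-04 9.99999570e-01 8.82454838e-04 7.06470098e-06]
[0.54259451 0.14099697 0.45335775]
drip_tray 0.79 [272. 148.] [0.486 0.15  0.   ]
plate_1 0.88 [137. 146.] [0.491 0.318 0.025]
plate_1 0.87 [201. 149.] [0.487 0.239 0.025]
plate_1 0.72 [275. 149.] [0.488 0.146 0.025]
plate_1 0.61 [377. 124.] [0.518 0.021 0.025]
3.6 [0.46592846 0.13827548 0.3282225 ] [ 3.69624146e-04  9.99998843e-01 -1.47538862e-03 -3.73480047e-06]
```

View pics/e.png

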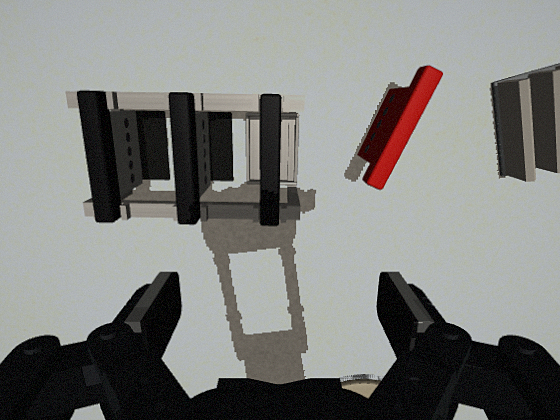

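The wrist view shows the tray plate's bar at columns 260–281, rows 94–224, with the tray (272,148) under it. The middle and left plates hang over mats.

Run:
```python
from h import *
p=shot('wrist');s=get_state()
B=np.array([[a,o,124] for o in(-10,10) for a in np.linspace(-63,63,60)]+[[e,b,124] for e in(-65,65) for b in np.linspace(-8,8,10)])*1e-3
c=(at(p,[270.5,94.5],.124)+at(p,[269.5,224],.124))/2
print(c); q,f=fit(p,[c[0],c[1],0],B);print(q,np.degrees(q[2]),f)
for n in('side','scene'):
    r=shot(n);q2,f=fit(r,q,B);print(n,q2,np.degrees(q2[2]),f)
print(s['clock'],s['position'],np.degrees(R.from_matrix(rot(s['ee_rot'])).as_euler('ZYX')))
```

```text
[0.48772064 0.1476359  0.124     ]
[ 0.48615931  0.15021277 -0.01907288] -1.0927955046553508 -252.4053646215648
side [ 0.48418642  0.15202013 -0.01186852] -0.6800163904384932 -146.7296909696045
scene [ 0.49276873  0.14980868 -0.01777437] -1.0183966349044553 -117.66964879416092
3.65 [0.46595327 0.13830283 0.32826136] [-1.76425373e-01 -2.76285921e-03  1.79966874e+02]
```

Request:
apply_moves --deltas '[50,10,-6,20,0.9,50,21,-12,50,0.9,50,21,-12,85,0.9,50,21,-12,120,0.9,50,21,-12,150,0.9,50,21,-12,180,0.9,50,21,-12,205,0.9,50,21,-12,218,0.9,50,21,-12,218,0.9,50,21,-12,218,0.9]' --squeeze 50

```text
clock: 4.58
position: [0.4867, 0.1512, 0.1099]
ee_rot: [0.0, 1.0, -0.009, -0.001]
contact_force: [-0.2, 0.4, 0.7]
width: 0.0498
gripper_force: 0.0
```

Run:
```python
from h import *
p=shot('wrist','f')
s=get_state();print(s['clock'],s['position'],np.degrees(R.from_matrix(rot(s['ee_rot'])).as_euler('ZYX')),s['contact_force'])
```

```text
4.6333 [0.48753565 0.15148597 0.11091103] [-9.77359483e-01 -6.56244324e-02 -1.79992970e+02] [ 0.20847985  0.47872769 -0.88149266]
```

View pics/f.png

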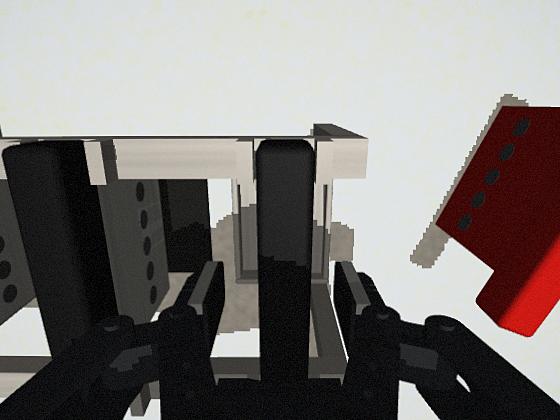

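The bar sits midway between the pads (columns 258–312, pads at 223 and 345). I close on it.

Request:
apply_moves --deltas '[15,0,0,0,0,15,0,0,0,0,15,0,0,0,0,15,0,0,0,0,15,0,0,0,0,15,0,0,0,0]' --squeeze 60

```text
clock: 5.13
position: [0.4878, 0.151, 0.112]
ee_rot: [0.001, 1.0, -0.008, 0.002]
contact_force: [0.2, -4.1, 5.8]
width: 0.0191
gripper_force: 60.0
```

Request:
apply_moves --deltas '[15,0,0,-5,0,15,0,0,-15,0,15,0,0,-30,0,15,0,0,-55,0,15,0,0,-85,0,15,0,0,-110,0,15,0,0,-120,0,15,0,0,-120,0,15,0,0,-120,0]'

```text
clock: 5.88
position: [0.486, 0.1521, 0.2299]
ee_rot: [-0.0, 1.0, -0.008, -0.0]
contact_force: [-0.3, 0.4, -5.1]
width: 0.019
gripper_force: 59.3
```

Run:
```python
from h import *
for i in range(2):
    p=shot('wrist','g%d'%i);s=get_state();print(s['clock'],s['position'],np.degrees(R.from_matrix(rot(s['ee_rot'])).as_euler('ZYX')),s['contact_force'],s['moment'],s['width'])
```

```text
5.9333 [0.48537437 0.15185204 0.22885878] [-9.22461425e-01  1.72614888e-01  1.79986287e+02] [ 0.13275946 -0.59927025 -4.88717209] [-0.01985871  0.00643798  0.03469587] 0.01929806040135405
5.9833 [0.48516328 0.15176561 0.22835955] [ -0.92405884   0.23609742 179.96983402] [ 0.35486403 -0.12612211 -5.40637155] [0.02144253 0.01783285 0.04295171] 0.01937382812162378
```

View pics/g1.png

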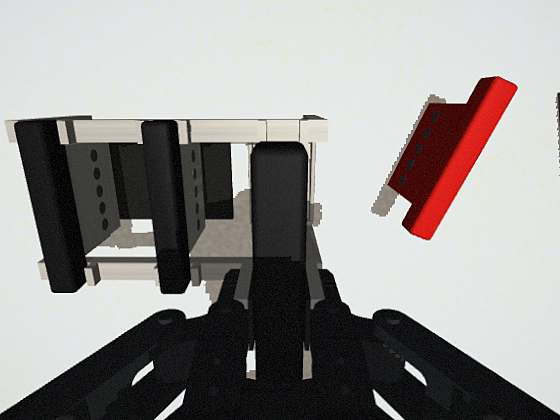

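The plate is held (about 0.5 kg) and clear of the stand, and the other two plates still hang. Next I carry it above slot 0, turning 17°.

Request:
apply_moves --deltas '[15,1,8,0,0,15,4,24,0,-1,15,8,48,0,-2,15,13,78,0,-4,15,18,110,0,-6,15,23,142,0,-8,15,28,174,0,-10,15,33,206,0,-12,15,38,238,0,-14,15,44,270,0,-16,15,49,302,0,-17.1,15,54,334,0,-17.1]'

```text
clock: 6.98
position: [0.5343, -0.185, 0.2286]
ee_rot: [-0.001, 0.99, 0.141, -0.001]
contact_force: [0.2, 0.6, -4.2]
width: 0.0191
gripper_force: 59.2
```

```bash
cat >> h.py <<'E'
SL=np.array([-61,-40.5,-15,15.5,51])*1e-3
RK=np.array([.530,-.214,np.radians(16.15)])
def to(i):
    s=get_state();M=rot(s['ee_rot']);T=place(RK,np.array([[0,SL[i],0]]))[0]
    T[2]=s['position'][2]; d=M.T@(T-s['position'])*1e3
    e=R.from_matrix(M).as_euler('ZYX',degrees=True)
    print(s['clock'],'pos',np.round(s['position'],4),'underside',round(s['position'][2]-.087,4),'rpy',np.round(e,2),'F',np.round(s['contact_force'],1),'M',np.round(s['moment'],2),'\n tool delta mm',np.round(d,1),'turn',round(e[0]-np.degrees(RK[2]),2))
E
python3 -c "
from h import *
to(0)"
```

```text
6.9833 pos [ 0.5343 -0.185   0.2286] underside 0.1416 rpy [ 1.6190e+01  1.4000e-01 -1.7989e+02] F [ 0.2  0.6 -4.2] M [ 0.02 -0.1  -0.01] 
 tool delta mm [-12.3  87.7  -0.1] turn 0.04
```

Request:
apply_moves --deltas '[15,-3,25,0,0,15,-6,50,0,0,15,-9,75,5,0,15,-12,86,15,0,15,-12,87,30,0,15,-12,87,45,0,15,-12,87,56,0,15,-12,87,60,0,15,-12,87,60,0,15,-12,87,60,0]'

```text
clock: 7.82
position: [0.548, -0.2696, 0.1702]
ee_rot: [-0.0, 0.99, 0.141, -0.0]
contact_force: [-0.2, -0.2, -3.9]
width: 0.0191
gripper_force: 59.3
```

Run:
```python
from h import *
to(0)
ps=[shot(n) for n in('wrist','side','scene')]
a=ps[0]['frame'];b=cv2.resize(ps[1]['frame'][120:260,250:436],(560,420),interpolation=cv2.INTER_CUBIC)
im=np.hstack([a,b]);im=cv2.resize(im,(800,300));cv2.imwrite('pics/h.png',im[:,:,::-1])
to(0)
```

```text
7.8167 pos [ 0.548  -0.2696  0.1702] underside 0.0832 rpy [ 1.6200e+01  1.0000e-02 -1.7998e+02] F [-0.2 -0.2 -3.9] M [ 0.01 -0.03  0.01] 
 tool delta mm [-1.8  2.6 -0. ] turn 0.05
7.9667 pos [ 0.5486 -0.27    0.1714] underside 0.0844 rpy [ 1.620e+01 -8.000e-02  1.799e+02] F [-0.2  0.6 -4.6] M [ 0.02 -0.    0.01] 
 tool delta mm [-2.3  2.   0. ] turn 0.05
```

View pics/h.png

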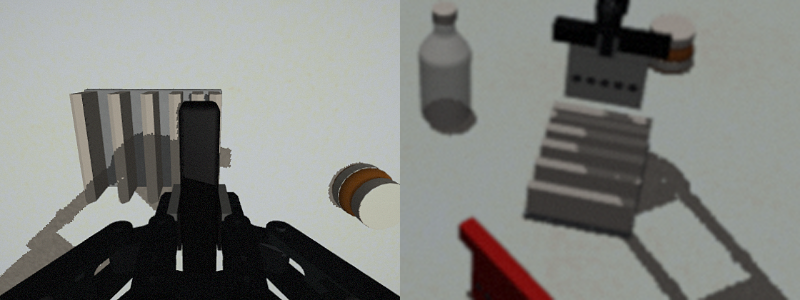

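The plate hangs over the narrow end of the rack, parallel to the fins, well clear of the jar (365,195) and the bottle. I lower it towards slot 0.

Request:
apply_moves --deltas '[15,-1,1,4,0,15,-2,2,10,0,15,-2,2,16,0,15,-2,2,21,0,15,-2,2,24,0,15,-2,2,25,0,15,-2,2,25,0,15,-2,2,25,0]'

```text
clock: 8.63
position: [0.5467, -0.2724, 0.1453]
ee_rot: [0.0, 0.99, 0.141, 0.0]
contact_force: [-0.5, -0.4, -4.4]
width: 0.0192
gripper_force: 59.5
```

```bash
python3 -c "
from h import *
to(0)"
```

```text
8.6333 pos [ 0.5467 -0.2724  0.1453] underside 0.0583 rpy [ 16.17  -0.   179.99] F [-0.5 -0.4 -4.4] M [ 0.04  0.01 -0.01] 
 tool delta mm [0.2 0.2 0. ] turn 0.02
```

Request:
apply_moves --deltas '[15,0,0,1,0,15,0,0,2,0,15,0,0,3,0,15,0,0,4,0,15,0,0,5,0,15,0,0,5,0]'

```text
clock: 9.13
position: [0.5467, -0.2725, 0.1409]
ee_rot: [0.0, 0.99, 0.141, 0.0]
contact_force: [-0.8, 0.9, -0.7]
width: 0.0191
gripper_force: 59.9
```

Request:
apply_moves --deltas '[15,0,0,0.7,0,15,0,0,1.2,0,15,0,0,1.2,0]'

```text
clock: 9.38
position: [0.5467, -0.2725, 0.1407]
ee_rot: [0.0, 0.99, 0.141, 0.0]
contact_force: [-3.8, 2.3, 5.6]
width: 0.0195
gripper_force: 61.1
```

Slot 0 refuses it, with clear contact at an underside height of about 54 mm. On to slot 1.

Request:
apply_moves --deltas '[15,0,0,-4,0,15,0,0,-10,0,15,0,0,-14,0,15,0,-8,-14,0,15,0,-16,-14,0,15,0,-20.5,-14,0,15,0,-20.5,-12,0,15,0,-20.5,-9,0,15,0,-20.5,-7,0,15,0,-20.5,-7,0,15,0,-20.5,-7,0]'

```text
clock: 10.3
position: [0.5408, -0.2528, 0.1457]
ee_rot: [-0.0, 0.99, 0.141, -0.0]
contact_force: [0.3, -0.3, -5.1]
width: 0.0194
gripper_force: 59.5
```

```bash
python3 -c "
from h import *
to(1)"
```

```text
10.3 pos [ 0.5408 -0.2528  0.1457] underside 0.0587 rpy [ 1.6160e+01  3.0000e-02 -1.7998e+02] F [ 0.3 -0.3 -5.1] M [ 0.04 -0.04  0.01] 
 tool delta mm [ 0.4  0.2 -0. ] turn 0.01
```

Request:
apply_moves --deltas '[15,0,0,1,0,15,0,0,2,0,15,0,0,3,0,15,0,0,4,0,15,0,0,5,0,15,0,0,6,0,15,0,0,6,0]'

```text
clock: 10.88
position: [0.5409, -0.2528, 0.1408]
ee_rot: [0.0, 0.99, 0.141, 0.0]
contact_force: [-1.5, 0.0, -0.1]
width: 0.0189
gripper_force: 60.1
```

Request:
apply_moves --deltas '[15,0,0,0.7,0,15,0,0,1.2,0,15,0,0,1.2,0]'

```text
clock: 11.13
position: [0.541, -0.2528, 0.1407]
ee_rot: [0.001, 0.99, 0.141, 0.0]
contact_force: [-2.9, 1.0, 6.8]
width: 0.0189
gripper_force: 61.3
```

```bash
python3 -c "
from h import *
to(1)"
```

```text
11.1333 pos [ 0.541  -0.2528  0.1407] underside 0.0537 rpy [ 1.6180e+01 -4.0000e-02  1.7993e+02] F [-2.9  1.   6.8] M [0.39 0.56 0.01] 
 tool delta mm [0.3 0.1 0. ] turn 0.03
```

Slot 1 stops it too, but at the same height as slot 0, so it may be sitting off-centre on a ridge. I check the alignment before ruling this slot out.

```bash
cat >> h.py <<'E'
def align(i):
    s=get_state();zt=s['position'][2]+.012
    B=np.array([[a,o,0] for o in(-10,10) for a in np.linspace(-63,63,60)]+[[e,b,0] for e in(-65,65) for b in np.linspace(-8,8,10)])*1e-3+[0,0,zt]
    T=place(RK,np.array([[0,SL[i],0]]))[0]
    for n,rk in(('wrist',[.5303,-.2134,.2805]),('side',[.5271,-.2143,.2804]),('scene',[.5321,-.2146,.2861])):
        p=shot(n); 
        if n=='wrist': P=B[(np.abs(B[:,1])>.0099)&(B[:,0]>.02)|(B[:,0]>.064)]
        else: P=B
        q,f=fit(p,[*T[:2],RK[2]],P); T2=place(np.array(rk),np.array([[0,SL[i],0]]))[0]
        e=np.array(q[:2])-T2[:2];c,sn=np.cos(.282),np.sin(.282)
        print(n,'bar vs slot, rack x,y mm',np.round([1e3*(c*e[0]+sn*e[1]),1e3*(-sn*e[0]+c*e[1])],1),'yaw',round(np.degrees(q[2]),2),round(f))
E
python3 - <<'E'
from h import *
align(1)
p=shot('wrist');a=cv2.resize(p['frame'][60:270,80:360],(560,420),interpolation=cv2.INTER_CUBIC)
r=shot('side');b=cv2.resize(r['frame'][130:235,290:430],(560,420),interpolation=cv2.INTER_CUBIC)
cv2.imwrite('pics/i.png',cv2.resize(np.hstack([a,b]),(800,300))[:,:,::-1])
E
```

```text
wrist bar vs slot, rack x,y mm [5.3 0.3] yaw 16.27 -188
side bar vs slot, rack x,y mm [-1.   4.1] yaw 15.38 -129
scene bar vs slot, rack x,y mm [0.7 4.8] yaw 12.84 -87
```

View pics/i.png

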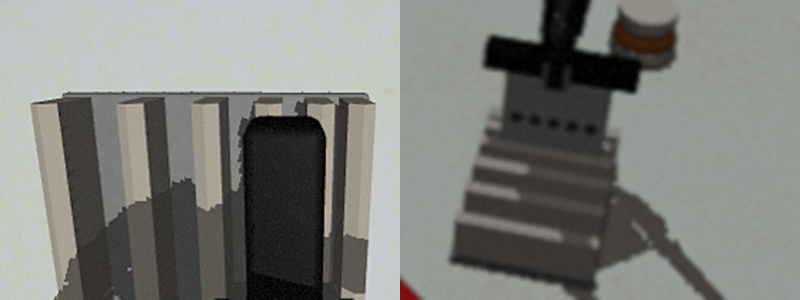

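The close views show the bar over slot 1 (columns 245–325, left), with the plate standing on the fins. I refit the rack from this near picture.

Run:
```python
from h import *
p=shot('wrist');s=get_state()
for lo in(.0,.02,.035):
    P=PTS[(PTS[:,0]>lo)&((PTS[:,1]<-.062)|(PTS[:,1]>-.02))]
    q,f=fit(p,RK,P);print(q,np.degrees(q[2]),f)
    T=place(q,np.array([[0,SL[1],0]]))[0];e=s['position'][:2]-T[:2];c,sn=np.cos(.282),np.sin(.282)
    print('TCP vs slot1 rack y mm',1e3*(-sn*e[0]+c*e[1]))
print(p['position'])
```

```text
[ 0.52994022 -0.21395449  0.2819581 ] 16.155009229471872 -151.34991710870443
TCP vs slot1 rack y mm 0.08502324416248637
[ 0.52976639 -0.21417848  0.28555214] 16.360932179049588 -158.62134163457696
TCP vs slot1 rack y mm 0.25154222395800635
[ 0.52977937 -0.21422604  0.28560314] 16.363854349335757 -156.57925331223885
TCP vs slot1 rack y mm 0.3008225260777045
[ 0.61507793 -0.23085121  0.26588526]
```

Request:
apply_moves --deltas '[15,0,0,-0.8,0,15,0,-0.7,-0.8,0,15,0,-1.4,-0.8,0,15,0,-2,-0.8,0,15,0,-2,-0.8,0]'

```text
clock: 11.85
position: [0.5409, -0.2523, 0.1408]
ee_rot: [0.002, 0.99, 0.141, 0.001]
contact_force: [-2.2, -1.2, 5.9]
width: 0.019
gripper_force: 60.8
```

```bash
python3 -c "
from h import *
to(1)"
```

```text
11.85 pos [ 0.5409 -0.2523  0.1408] underside 0.0538 rpy [ 1.6200e+01 -4.0000e-02  1.7976e+02] F [-2.2 -1.2  5.9] M [-0.48  0.4  -0.05] 
 tool delta mm [0.2 0.7 0. ] turn 0.05
```

Request:
apply_moves --deltas '[15,0,0.7,0,0,15,0,1.4,0,0,15,0,2.1,0,0,15,0,2.8,0,0,15,0,3.5,0,0,15,0,4,0,0,15,0,4,0,0]'

```text
clock: 12.43
position: [0.5411, -0.2534, 0.1406]
ee_rot: [-0.001, 0.99, 0.14, 0.0]
contact_force: [-2.5, 2.3, 9.0]
width: 0.0191
gripper_force: 61.3
```

```bash
python3 -c "
from h import *
to(1)"
```

```text
12.4333 pos [ 0.5411 -0.2534  0.1406] underside 0.0536 rpy [ 1.6150e+01 -2.0000e-02 -1.7987e+02] F [-2.5  2.3  9. ] M [0.87 0.6  0.03] 
 tool delta mm [ 0.3 -0.4  0. ] turn -0.0
```

Request:
apply_moves --deltas '[15,0,0,-2,0,15,0,0,-5,0,15,0,0,-5,0,15,0,0,-4,0,15,0,0,-3,0,15,0,0,-2,0,15,0,0,-1,0,15,0,0,0,0,15,0,0,0,0]'

```text
clock: 13.18
position: [0.5413, -0.2546, 0.1407]
ee_rot: [0.0, 0.99, 0.141, 0.0]
contact_force: [-2.2, 0.7, 4.0]
width: 0.019
gripper_force: 60.6
```

```bash
python3 -c "
from h import *
to(1)"
```

```text
13.1833 pos [ 0.5413 -0.2546  0.1407] underside 0.0537 rpy [ 1.6170e+01 -1.0000e-02  1.7998e+02] F [-2.2  0.7  4. ] M [ 0.29  0.41 -0.01] 
 tool delta mm [ 0.4 -1.7 -0. ] turn 0.02
```

Request:
apply_moves --deltas '[15,0,0,-2,0,15,0,0,-5,0,15,0,-2,-6,0,15,0,-4,-5,0,15,0,-4,-4,0,15,0,-4,-3,0,15,0,-4,-2,0,15,0,-4,-1,0,15,0,-4,0,0,15,0,-4,0,0]'

```text
clock: 14.02
position: [0.5403, -0.2508, 0.1408]
ee_rot: [0.0, 0.99, 0.141, 0.0]
contact_force: [-2.5, 0.8, 3.8]
width: 0.0194
gripper_force: 60.5
```

```bash
python3 -c "
from h import *
to(1)"
```

```text
14.0167 pos [ 0.5403 -0.2508  0.1408] underside 0.0538 rpy [ 1.6170e+01 -1.0000e-02  1.7998e+02] F [-2.5  0.8  3.8] M [0.31 0.38 0.08] 
 tool delta mm [0.4 2.3 0. ] turn 0.02
```

Contact comes at the same height across ±2 mm, so slot 1 refuses the plate as well. On to slot 2.

Request:
apply_moves --deltas '[15,0,0,-4,0,15,0,0,-10,0,15,0,-4,-13,0,15,0,-12,-13,0,15,0,-20,-13,0,15,0,-23.2,-12,0,15,0,-23.2,-10,0,15,0,-23.2,-8,0,15,0,-23.2,-6,0,15,0,-23.2,-6,0,15,0,-23.2,-6,0]'

```text
clock: 14.93
position: [0.5338, -0.2287, 0.1453]
ee_rot: [-0.0, 0.99, 0.141, -0.0]
contact_force: [0.3, -0.8, -4.4]
width: 0.0191
gripper_force: 59.4
```

```bash
python3 -c "
from h import *
to(2)
p=shot('wrist')
P=PTS[(PTS[:,0]>.0)&((PTS[:,1]<-.03)|(PTS[:,1]>.0))]
q,f=fit(p,RK,P);print(q,np.degrees(q[2]),f)
align(2)"
```

```text
14.9333 pos [ 0.5338 -0.2287  0.1453] underside 0.0583 rpy [ 1.6160e+01  2.0000e-02 -1.7999e+02] F [ 0.3 -0.8 -4.4] M [ 0.01 -0.02  0.02] 
 tool delta mm [ 0.4 -0.2 -0. ] turn 0.01
[ 0.52981563 -0.21380512  0.27902142] 15.9867495679807 -155.71769634391225
wrist bar vs slot, rack x,y mm [ 5.5 -0.1] yaw 16.33 -184
side bar vs slot, rack x,y mm [-0.6  3.3] yaw 15.6 -145
scene bar vs slot, rack x,y mm [-1.1  5. ] yaw 11.69 -84
```

```bash
cat >> h.py <<'E'
def bar(i):
    s=get_state();T=place(RK,np.array([[0,SL[i],0]]))[0]
    a=np.r_[np.linspace(-62,-28,25),np.linspace(28,62,25)]
    P=np.array([[x,o,0] for o in(-10,10) for x in a]+[[e,b,0] for e in(-65,65) for b in np.linspace(-8,8,10)])*1e-3
    C=[]
    for n,off in(('wrist',[0,0]),('side',[-.0029,-.0003]),('scene',[.0021,-.0006])):
        p=shot(n);C.append((p,grad(p),np.r_[off,0],P[P[:,0]>.027] if n=='wrist' else P))
    def c(q):
        v=0
        for p,G,off,B in C:
            X=R.from_euler('ZY',[q[3],q[4]]).apply(B)+q[:3]+off
            uv=np.array([proj(p,x) for x in X]);v-=map_coordinates(G,[uv[:,1],uv[:,0]],order=1).mean()/ (2 if p is C[0][0] else 1)
        return v
    best=None
    for dz in(-.005,0,.005):
      for ph in(-.05,0,.05):
        q0=np.array([T[0],T[1],s['position'][2]+.012+dz,RK[2],ph])
        r=minimize(c,q0,method='Nelder-Mead',options=dict(initial_simplex=np.vstack([q0,q0+np.diag([.003,.003,.004,.02,.02])]),xatol=1e-5,fatol=1e-2,maxiter=250))
        if best is None or r.fun<best.fun: best=r
        print(np.round(r.x[:3]-s['position'],4),np.round(np.degrees(r.x[3:]),2),round(r.fun,1))
E
python3 -c "
from h import *
bar(2)"
```

```text
[0.     0.0007 0.0094] [16.02  0.47] -370.2
[0.     0.0008 0.0094] [15.99  0.49] -370.2
[0.     0.0008 0.0094] [15.99  0.48] -370.2
[-0.0001  0.0007  0.0091] [16.13 -0.28] -367.4
[0.     0.0008 0.0094] [15.99  0.49] -370.2
[0.     0.0008 0.0094] [15.99  0.47] -370.2
[-0.0057 -0.0001  0.0247] [16.67 -0.84] -275.6
[-0.0002  0.0012  0.0101] [15.45  1.8 ] -366.9
[0.0001 0.0009 0.0131] [15.87  4.87] -349.5
```

The bar is square and centred over the slot, and the underside is about 90 mm below the TCP. I lower it onto slot 2.

Request:
apply_moves --deltas '[15,0,0,1,0,15,0,0,2,0,15,0,0,3,0,15,0,0,4,0,15,0,0,5,0,15,0,0,6,0,15,0,0,6,0]'

```text
clock: 15.87
position: [0.5342, -0.2289, 0.14]
ee_rot: [0.001, 0.99, 0.141, 0.0]
contact_force: [-0.7, -0.3, -3.3]
width: 0.0191
gripper_force: 59.6
```

Request:
apply_moves --deltas '[15,0,0,0.5,0,15,0,0,1,0,15,0,0,1.5,0,15,0,0,1.5,0]'

```text
clock: 16.2
position: [0.5345, -0.2294, 0.1392]
ee_rot: [0.001, 0.99, 0.141, 0.001]
contact_force: [-1.2, -2.6, 4.1]
width: 0.0192
gripper_force: 60.5
```

```bash
python3 -c "
from h import *
to(2)"
```

```text
16.2 pos [ 0.5345 -0.2294  0.1392] underside 0.0522 rpy [ 1.6170e+01 -8.0000e-02  1.7986e+02] F [-1.2 -2.6  4.1] M [-0.45  0.08 -0.09] 
 tool delta mm [-0.1 -1.  -0. ] turn 0.02
```

Request:
apply_moves --deltas '[15,0,0,-1,0,15,0,1,-1,0,15,0,2,-1,0,15,0,2,-0.5,0,15,0,2,0,0,15,0,2,0.5,0,15,0,2,0.5,0]'

```text
clock: 16.78
position: [0.5347, -0.2307, 0.138]
ee_rot: [0.0, 0.99, 0.141, 0.0]
contact_force: [0.3, -2.4, 2.2]
width: 0.0193
gripper_force: 60.3
```

```bash
python3 -c "
from h import *
to(2)"
```

```text
16.7833 pos [ 0.5347 -0.2307  0.138 ] underside 0.051 rpy [ 1.6170e+01 -3.0000e-02  1.7995e+02] F [ 0.3 -2.4  2.2] M [-0.32 -0.08 -0.06] 
 tool delta mm [ 0.1 -2.3 -0. ] turn 0.02
```

The +y taper is pushing the plate towards −y and it sinks as it goes, so there is a sideways bias. I follow the contact.

Request:
apply_moves --deltas '[15,0,0,-1,0,15,0,1,-1,0,15,0,2,-1,0,15,0,2,0,0,15,0,2,0.5,0,15,0,2,1,0,15,0,2,1.5,0,15,0,2,1.5,0]'

```text
clock: 17.45
position: [0.5349, -0.2326, 0.1363]
ee_rot: [0.0, 0.99, 0.141, -0.0]
contact_force: [0.4, -2.2, -1.0]
width: 0.0192
gripper_force: 59.9
```

```bash
python3 -c "
from h import *
to(2)"
```

```text
17.45 pos [ 0.5349 -0.2326  0.1363] underside 0.0493 rpy [1.6180e+01 2.0000e-02 1.7997e+02] F [ 0.4 -2.2 -1. ] M [-0.29  0.08 -0.04] 
 tool delta mm [ 0.5 -4.2 -0. ] turn 0.03
```

Request:
apply_moves --deltas '[15,0,0,-1,0,15,0,1,-1,0,15,0,2,-1,0,15,0,2,0,0,15,0,2,0.5,0,15,0,2,1,0,15,0,2,1.5,0,15,0,2,1.5,0]'

```text
clock: 18.12
position: [0.5352, -0.2335, 0.1363]
ee_rot: [-0.0, 0.99, 0.141, 0.0]
contact_force: [-2.6, 2.8, 7.8]
width: 0.0194
gripper_force: 61.3
```

```bash
python3 -c "
from h import *
to(2)"
```

```text
18.1167 pos [ 0.5352 -0.2335  0.1363] underside 0.0493 rpy [ 1.6170e+01 -1.0000e-02 -1.7996e+02] F [-2.6  2.8  7.8] M [0.59 0.67 0.  ] 
 tool delta mm [ 0.5 -5.2  0. ] turn 0.02
```

It seats symmetrically in slot 2's mouth at an underside height of about 49 mm, so slot 2 refuses it and the plate is the 18.5 mm one. The rack really lies 4.7 mm further to −y than the fit said. The first two settings were therefore off-centre, so I repeat them properly from slot 0.

Request:
apply_moves --deltas '[15,0,0,-5,0,15,0,0,-12,0,15,0,8,-16,0,15,0,22,-16,0,15,0,36,-16,0,15,0,44.5,-15,0,15,0,44.5,-13,0,15,0,44.5,-11,0,15,0,44.5,-10,0,15,0,44.5,-10,0]'

```text
clock: 18.95
position: [0.5472, -0.2763, 0.1438]
ee_rot: [-0.001, 0.99, 0.141, -0.001]
contact_force: [0.4, 0.4, -4.8]
width: 0.0192
gripper_force: 59.4
```

```bash
sed -i 's/^RK=.*/RK=np.array([.5313,-.2185,np.radians(16.15)])/' h.py; python3 -c "
from h import *
to(0)"
```

```text
18.95 pos [ 0.5472 -0.2763  0.1438] underside 0.0568 rpy [ 1.6170e+01  8.0000e-02 -1.7989e+02] F [ 0.4  0.4 -4.8] M [ 0.04 -0.01  0.03] 
 tool delta mm [ 0.8  1.1 -0. ] turn 0.02
```

Request:
apply_moves --deltas '[15,0.5,0.7,0,0,15,0.5,0.7,1,0,15,0.5,0.7,2,0,15,0.5,0.7,3,0,15,0.5,0.7,4,0,15,0.5,0.7,4.5,0,15,0.5,0.7,4.5,0]'

```text
clock: 19.53
position: [0.5486, -0.2774, 0.1409]
ee_rot: [0.0, 0.99, 0.141, 0.0]
contact_force: [-1.5, 1.2, 0.3]
width: 0.0192
gripper_force: 60.1
```

```bash
python3 -c "
from h import *
to(0)"
```

```text
19.5333 pos [ 0.5486 -0.2774  0.1409] underside 0.0539 rpy [ 1.6170e+01 -2.0000e-02  1.7998e+02] F [-1.5  1.2  0.3] M [0.22 0.14 0.02] 
 tool delta mm [-0.3 -0.4 -0. ] turn 0.02
```

It rests centred on slot 0 at 54 mm. Slot 1 next.

Request:
apply_moves --deltas '[15,0,0,-4,0,15,0,0,-10,0,15,0,-8,-12,0,15,0,-16,-12,0,15,0,-20.9,-10,0,15,0,-20.9,-6,0,15,0,-20.9,-3,0,15,0,-20.9,-1,0,15,0,-20.9,0,0,15,0,-20.9,1,0,15,0,-20.9,2,0,15,0,-20.9,2,0]'

```text
clock: 20.53
position: [0.5427, -0.2576, 0.1389]
ee_rot: [0.0, 0.99, 0.141, 0.0]
contact_force: [-1.8, 0.7, 0.8]
width: 0.0191
gripper_force: 60.2
```

```bash
python3 -c "
from h import *
to(1)"
```

```text
20.5333 pos [ 0.5427 -0.2576  0.1389] underside 0.0519 rpy [ 16.16  -0.   179.99] F [-1.8  0.7  0.8] M [0.19 0.33 0.03] 
 tool delta mm [-0.1 -0.2 -0. ] turn 0.01
```

Slot 1 stops it at 51.9 mm, as expected for 18.5 mm. Slot 2 next.

Request:
apply_moves --deltas '[15,0,0,-4,0,15,0,0,-10,0,15,0,-8,-12,0,15,0,-17,-12,0,15,0,-25.6,-10,0,15,0,-25.6,-6,0,15,0,-25.6,-3,0,15,0,-25.6,-1,0,15,0,-25.6,0,0,15,0,-25.6,1,0,15,0,-25.6,2.2,0,15,0,-25.6,2.2,0]'

```text
clock: 21.53
position: [0.5358, -0.2331, 0.1365]
ee_rot: [0.0, 0.99, 0.141, 0.0]
contact_force: [-0.5, 0.6, -0.9]
width: 0.0189
gripper_force: 60.1
```

```bash
python3 -c "
from h import *
to(2)"
```

```text
21.5333 pos [ 0.5358 -0.2331  0.1365] underside 0.0495 rpy [ 1.6160e+01 -1.0000e-02  1.7998e+02] F [-0.5  0.6 -0.9] M [ 0.12  0.2  -0.03] 
 tool delta mm [-0.2 -0.3 -0. ] turn 0.01
```

Slot 2 stops it at 49.5 mm. Slot 3 next.

Request:
apply_moves --deltas '[15,0,0,-4,0,15,0,0,-10,0,15,0,-9,-12,0,15,0,-20,-12,0,15,0,-30.7,-10,0,15,0,-30.7,-7,0,15,0,-30.7,-4,0,15,0,-30.7,-2,0,15,0,-30.7,0,0,15,0,-30.7,2,0,15,0,-30.7,3,0,15,0,-30.7,3,0]'

```text
clock: 22.53
position: [0.527, -0.2036, 0.1326]
ee_rot: [-0.0, 0.99, 0.14, -0.0]
contact_force: [-0.1, -0.0, -4.0]
width: 0.0191
gripper_force: 59.5
```

```bash
python3 -c "
from h import *
to(3)"
```

```text
22.5333 pos [ 0.527  -0.2036  0.1326] underside 0.0456 rpy [ 1.6150e+01  3.0000e-02 -1.7998e+02] F [-0.1 -0.  -4. ] M [ 0.02 -0.01  0.05] 
 tool delta mm [-0.  0.  0.] turn 0.0
```

Slot 3 lets it in: underside 45.6 mm, no contact force. I lower gently.

Request:
apply_moves --deltas '[15,0,0,2,0,15,0,0,4,0,15,0,0,6,0,15,0,0,8,0,15,0,0,10,0,15,0,0,12,0,15,0,0,12,0]'

```text
clock: 23.12
position: [0.5268, -0.2032, 0.1205]
ee_rot: [-0.0, 0.99, 0.141, -0.0]
contact_force: [1.0, 0.7, -4.9]
width: 0.019
gripper_force: 59.5
```

Request:
apply_moves --deltas '[15,0,0,2,0,15,0,0,4,0,15,0,0,6,0,15,0,0,8,0,15,0,0,10,0,15,0,0,12,0,15,0,0,14,0,15,0,0,16,0,15,0,0,18,0,15,0,0,20,0,15,0,0,20,0]'

```text
clock: 24.03
position: [0.5268, -0.2032, 0.1005]
ee_rot: [-0.0, 0.99, 0.141, -0.0]
contact_force: [-0.4, -0.2, -4.4]
width: 0.0187
gripper_force: 59.5
```

```bash
python3 -c "
from h import *
to(3)"
```

```text
24.0333 pos [ 0.5268 -0.2032  0.1005] underside 0.0135 rpy [ 1.6170e+01  4.0000e-02 -1.7997e+02] F [-0.4 -0.2 -4.4] M [ 0.02  0.02 -0.01] 
 tool delta mm [ 0.1  0.4 -0. ] turn 0.02
```

Request:
apply_moves --deltas '[15,0,0,1,0,15,0,0,2,0,15,0,0,3,0,15,0,0,4,0,15,0,0,5,0,15,0,0,5.5,0,15,0,0,6,0,15,0,0,6,0]'

```text
clock: 24.7
position: [0.5271, -0.2034, 0.0951]
ee_rot: [0.0, 0.99, 0.141, -0.0]
contact_force: [-1.2, 1.4, -2.9]
width: 0.0192
gripper_force: 59.8
```

Request:
apply_moves --deltas '[15,0,0,0.5,0,15,0,0,1,0,15,0,0,1,0]'

```text
clock: 24.95
position: [0.527, -0.2034, 0.0951]
ee_rot: [0.0, 0.99, 0.141, 0.0]
contact_force: [-3.1, 0.8, 5.2]
width: 0.019
gripper_force: 60.9
```

It stands on the floor: z holds at 0.0951 and the load is taken. I release and check before lifting.

Request:
apply_moves --deltas '[22,0,0,0,0,30,0,0,-0.5,0,40,0,0,-1,0,45,0,0,-1,0,45,0,0,-1,0,45,0,0,-1,0]'

```text
clock: 25.45
position: [0.5272, -0.2034, 0.095]
ee_rot: [0.0, 0.99, 0.141, 0.0]
contact_force: [1.0, -0.6, 0.6]
width: 0.0448
gripper_force: 0.0
```

Request:
apply_moves --deltas '[45,0,0,-5,0,45,0,0,-20,0,45,0,0,-45,0,45,0,0,-80,0,45,0,0,-115,0,45,0,0,-140,0,45,0,0,-150,0,45,0,0,-150,0]'

```text
clock: 26.12
position: [0.5284, -0.2041, 0.2481]
ee_rot: [0.002, 0.99, 0.141, 0.003]
contact_force: [-0.0, 0.9, -0.4]
width: 0.045
gripper_force: 0.0
```

Run:
```python
from h import *
to(3)
w=shot('wrist');B=np.array([[a,o,107] for o in(-10,10) for a in np.linspace(-63,63,60)]+[[e,b,107] for e in(-65,65) for b in np.linspace(-8,8,10)])*1e-3
T=place(RK,np.array([[0,SL[3],0]]))[0]
for z in(.107,):
    q,f=fit(w,[T[0],T[1],RK[2]],B);print('bar',q,np.degrees(q[2]),f,'slot',T)
a=w['frame'];r=shot('side')['frame'];b=cv2.resize(r[130:410,60:433],(560,420))
cv2.imwrite('pics/j.png',cv2.resize(np.hstack([a,b]),(800,300),interpolation=cv2.INTER_AREA)[:,:,::-1])
```

```text
26.1167 pos [ 0.5284 -0.2041  0.2481] underside 0.1611 rpy [ 16.17  -0.26 179.74] F [-0.   0.9 -0.4] M [-0.02  0.02 -0.01] 
 tool delta mm [-1.3 -0.8 -0. ] turn 0.02
bar [ 0.52667389 -0.20271755  0.2881999 ] 16.512637953029245 -213.4254076833634 slot [ 0.52698863 -0.20361168  0.        ]
```

View pics/j.png

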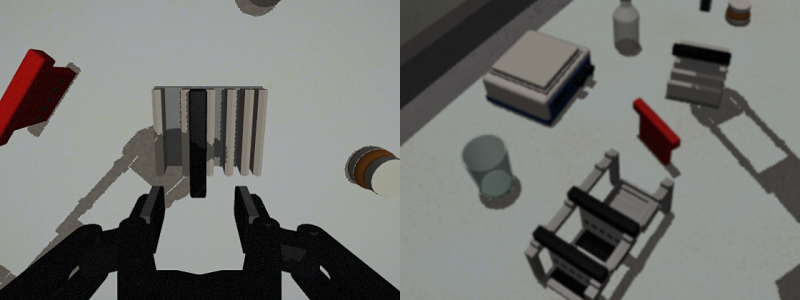

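The plate stands upright in slot 3 with its bar at (198,145), at full depth and centred. The other two plates still hang, the beaker, bottle and jar are untouched, and the gripper is clear.

```bash
python3 -c "
from rig import *
print(sign_off())"
```

```text
the job is handed in; nothing more can be done
None
```

The plate from above the drip tray stands home and released in the 21 mm slot (slot 3), after slots 0, 1 and 2 each refused it; I first set it about 4.7 mm off-centre on slots 0 and 1 and found this on slot 2, so I repeated all three centred, and the job is handed in.

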